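# Stop the run-out and lift a bushing with the tongs

## Robot

A 7-joint arm with a two-finger parallel gripper is mounted at the origin on the work surface. World frame = base frame: x ahead of the robot, y to its left, z up, the work surface at z = 0. Lengths are in m, angles in rad, forces in N, time in s.
With the tool pointing down it reaches from about 0.4 to 0.925 m from the base axis. Payload 4.1 kg.
Tool frame: the origin (TCP) lies midway between the tips of the shut fingers; the grasp point (between the pads) lies 19 mm behind it; z points along the fingers, y is the line along which they close (so a half turn about z gives the same grasp; the last joint's range is limited). The gripper opens to 85 mm and grips with 20 to 120 N. Pads are 22 mm wide; open, the fingers measure 114 mm over their backs; the gripper's body (76 mm by 85 mm) begins 54 mm behind the grasp point. The pads swing forward as they close: fully open they stand 13 mm farther back than shut.
Start: joints at [-1.317, 0.398, 0.045, 1.537, -0.019, 1.207, -0.051], TCP at [0.225, 0.61, 0.231] pointing down, gripper open.
Joint ranges: [-2.82, 2.82], [-0.49, 2.23], [-1.37, 1.46], [0, 2.46], [-1.36, 4.5], [0.23, 2], [-2.94, 2.94]. Speed limits (rad/s): [2.57, 2.57, 3.14, 3.14, 3.14, 3.14, 3.14].

## Interface

Orientations are given as [roll, pitch, yaw] about the fixed x, y, z axes, in that order (R = Rz(yaw) Ry(pitch) Rx(roll)).
In Python, from rig import robot gives the robot as it stands.
- The arm moves only by the tool send_path, called after ">>>" by a JSON object that holds its "name" and its "arguments", one argument or row to a line. Schema: {"type":"object","properties":{"motion":{"type":"array","items":{"type":"object","properties":{"dx":{"type":"number"},"dy":{"type":"number"},"dz":{"type":"number"},"yaw":{"type":"number"},"aperture":{"type":"number"}},"additionalProperties":false,"required":["aperture"]},"minItems":1,"maxItems":10},"clamp_n":{"type":"number"},"only":{"type":"string"},"quiet":{"type":"boolean"},"lines":{"type":"string"}},"required":["motion"],"additionalProperties":false}. motion is a list of rows, 1 to 10 of them, each an object with the fields dx, dy, dz (the shift in fractions of the full range, 1 being 0.75 m), yaw (a turn about the tool's z in a scale on which 1.0 is 2 rad), aperture (the finger opening in m); a field left out counts as zero (the opening has to be given); each row is the pose to reach, as a shift and turn from the pose commanded when the call began, along the tool's axes at that moment; what a row does not reach only later rows make up. A row lasts 1/10 s, in which the tool goes at most 0.05 m and 0.15 rad, less where a joint would pass 70% of its speed; a pose out of reach is approached as far as the arm can. The fingers move at their own pace and stop on an object; clamp_n is the grip in N (left out, the last holds). Time passes only in rows, so rows that do not move let the fingers close. The tool returns the time, the measured TCP pose, the force, the opening and the grip force at its end. only (a regular expression) keeps the lines of the reply that match it, lines (a string "A,B") keeps lines A to B, and quiet returns only ok. Shift and turn numbers lie between -1 and 1, and a call with a number outside is refused. Input that does not fit is refused with a message, and nothing moves.
- robot.observe(): the state, without advancing time (a new reading comes with each control period).
- robot.snapshot(name): name is "side" or "top"; returns the picture (420x560x3 uint8, red, green, blue); there is no depth.
- robot.camera_model(name): a dict with "fx", "fy", "cx", "cy" (pixels), "world_from_camera" (4x4, takes a point from camera to world coordinates). Camera axes: x right, y down, z forward; pixel columns grow to the right and rows downward; lengths in m; the calibration is good to about 2 mm. A picture is of the moment at which its call begins. camera_model takes no time and is no camera call.
- robot.hand_in(): hands the job in; it is judged then, once.
The state is a dict: "clock": time; "joint_positions": joint angles; "joint_vel": joint speeds; "joint_efforts": joint torques, N m; "ee_pos": TCP position; "tcp_rot": TCP orientation; "contact_force": force on the tool from outside, world axes, zero at the start; "ft_torque": the same for the moment, N m; "gripper_width": finger opening in m; "grip_force": force on a finger pad.
Only numpy, scipy, OpenCV 4.12 (cv2) and the standard library are available. Lean on these libraries where they do the work, as an engineer would, in place of code of your own. Each camera call takes 0.05 s, during which the arm holds its last target. There are 200 camera calls.

## Task

The flanged bushing has to come off the machine's run-out shelf for inspection: first stop the feed by pressing the large key on the key station all the way down and letting it up, then press the small key next to it (the middle one) the same way, never the small key at the far end. Then pick up the spring tongs, close them on the flanged bushing and lift it, upright, about 10 cm above the shelf; the gripper must not touch the bushing itself, and the other parts and the oil bottle stay where they are. Finish while still holding the bushing up in the tongs: do not put it down or let go.

Things in the scene. Friction and masses are not known exactly. Their poses are not given: they have to be found in the camera images.
- station: Fixed cream key station, box 100 x 180 x 40 mm (x, y, z) lying on the table, with three upright grey spring keys in a row along its y axis: large key, middle small key, far small key. Origin: centre of its underside.
- key_stop_top (a point): Centre of the top face of the LARGE key (40 mm diameter), at station y = -53 mm, 58 mm above the table when up. It sits in a black round collar, 56 mm diameter, whose top is 6 mm below the key's top.
- key_ack_top (a point): Centre of the top face of the MIDDLE small key (24 mm diameter), at station y = +5 mm, 58 mm above the table when up; black collar 40 mm diameter, 6 mm lower.
- key_start_top (a point): Centre of the top face of the FAR small key (24 mm diameter), at station y = +58 mm, 58 mm high; it starts the feed and must not be pressed.
- key_stop (a joint): Travel of the large key in m: 0 up, 0.006 fully down. Spring: starts to move at 1.5 N, 5 N when fully down; comes back up by itself.
- key_ack (a joint): Travel of the middle small key in m: 0 up, 0.006 fully down; same spring.
- key_start (a joint): Travel of the far small key in m: 0 up; same spring; must stay up.
- tongs: Loose dark steel spring tongs, 235 mm long, 150 g, lying flat: rear pivot and two upright strip arms, 22 mm tall (z), 4 mm thick, that close horizontally. Origin: on the underside, midway between the arms at the grip point; x points to the jaws, y across the arms, z up. Pivot at x = -107 mm, rear end -127, jaw tips +108. The arms' straight grip stretch runs from x = -41 to +43 mm.
- tongs_grip (a point): Grip point of the tongs: midway between the arms, 11 mm above the underside, right above the origin; grip across y here, from above. Over the arms' outsides it measures 64 mm when free (jaw gap 68 mm) and 44 mm when the jaws are 30 mm apart: the jaw gap shrinks about 1.9 mm per mm squeezed off here. The tongs balance about here.
- tongs_jaw (a point): Centre of the space between the jaws, 91 mm ahead of the origin along the tongs' x, at mid height (11 mm above the underside). The jaws are flat plates 22 mm tall and 35 mm long around it (x = 73 to 108 mm).
- tongs_left (a joint): Angle of the left (+y) arm in rad: 0 sprung fully open, about 0.039 when the outsides at the grip are 56 mm apart, 0.095 with the jaws 30 mm apart, 0.15 shut; the right arm mirrors it. The spring pushes each pad outward with about 7 N at 0, 9 N at 0.039 and 11 N at 0.095.
- shelf: Fixed run-out shelf: cream channel with a black top, 90 x 260 x 30 mm (x, y, z), long side along its own y, standing on the table. Origin: centre of its underside; the top is at 30 mm. Three metal parts stand on it side by side, about 85 mm apart, in any order: the bushing, the pin and the collar.
- bushing: The flanged bushing to be lifted: loose bright aluminium part standing upright, 40 mm tall, round body of 30 mm diameter on a foot flange of 40 mm diameter and 6 mm thickness, 55 to 115 g. Origin: centre of its underside; z up.
- pin: Bystander: plain upright steel pin, 22 mm diameter, 55 mm tall. Origin: centre of its underside.
- collar: Bystander: flat steel ring, 44 mm outside diameter, 14 mm tall, with a 24 mm hole. Origin: centre of its underside.
- oiler: Bystander: white plastic oil bottle, 60 mm diameter, 150 mm tall, standing on the table. Origin: centre of its underside.

How it is judged:
By the outcome, as a careful person would: the job done as asked, in the order asked, and still so for the second after the job is handed in, while the arm keeps its last pose, push and grip.
It also fails if it takes over 59 s, if anything falls off the work surface, if the arm or the gripper's body presses on something with over 40 N, if the wrist force passes 120 N, or if a joint passes its speed limit or range.

## Working session

There is one attempt and no reset: what is moved stays moved. The work goes in short steps, Python scripts to look and compute and a tool call to move; the robot and the scene stay as the last step left them, time stands still between calls to the robot, and variables do not carry over. Pictures are saved under pics/ and viewed, at most 10 in all, crops included, and the job is handed in when it is done.

```bash
ls; mkdir -p pics
```

Run:
```python
from rig import robot
import cv2,numpy as np
np.set_printoptions(precision=4,suppress=True)
for n in("top","side"):
    cv2.imwrite(f"pics/{n}0.png",robot.snapshot(n)[:,:,::-1]); m=robot.camera_model(n); print(n,m["fx"],m["fy"],m["cx"],m["cy"]);print(np.array(m["world_from_camera"]))
o=robot.observe();print(o)
```

```text
pics
rig.py
top 423.2974878349169 423.2974878349169 282.8147835170267 203.21409107435395
[[-0.0022 -0.9882  0.1531  0.3671]
 [-0.9998  0.0048  0.0167  0.0117]
 [-0.0172 -0.1531 -0.9881  0.9773]
 [ 0.      0.      0.      1.    ]]
side 380.3691989817249 380.3691989817249 280.31840696728034 207.3937778613355
[[ 0.7928 -0.4228  0.439   0.0962]
 [-0.6095 -0.543   0.5776 -0.5149]
 [-0.0058 -0.7255 -0.6882  0.7193]
 [ 0.      0.      0.      1.    ]]
{'clock': 0.1, 'joint_positions': array([-1.317 ,  0.3991,  0.0451,  1.5378, -0.0187,  1.2069, -0.0507]), 'joint_vel': array([-0.0015, -0.0009,  0.0001, -0.0031, -0.0005,  0.0003,  0.0004]), 'joint_efforts': array([  0.0029, -47.6265,   1.3697, -25.495 ,   0.0119,   0.005 ,
        -0.    ]), 'ee_pos': array([0.2244, 0.6094, 0.2304]), 'tcp_rot': array([-3.1398,  0.0001,  2.7889]), 'contact_force': array([-0.8553,  0.2194, -0.3281]), 'ft_torque': array([ 0.0123, -0.0202, -0.0439]), 'grip_force': 0.0, 'gripper_width': 0.08515508392439511}
```

View pics/top0.png

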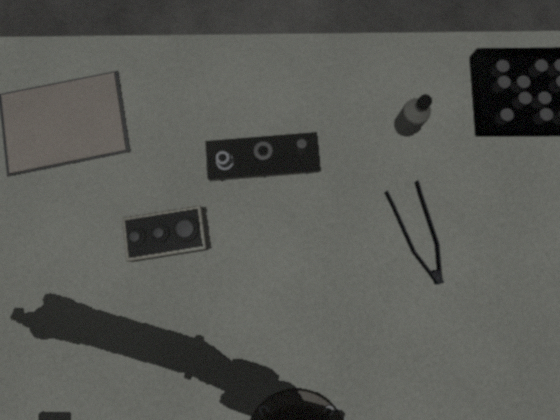

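View pics/side0.png

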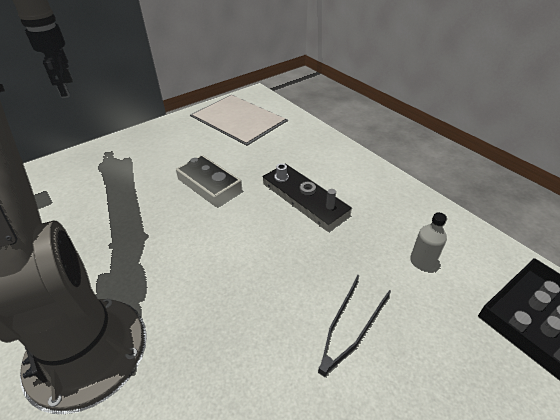

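Top view: station with the large key at about (184,229), middle (158,233), far (134,237). On the shelf, bushing (224,158), collar (263,150) and pin (301,144). Tongs pivot at (439,280), jaws near (387,192) and (417,182), pointing away from the robot. Side view agrees. Next, enlarged crops.

Run:
```python
import cv2,numpy as np
def crop(n,x,y,w,h,s):
    im=cv2.imread(f"pics/{n}0.png")[y:y+h,x:x+w]
    im=cv2.convertScaleAbs(im,alpha=1.6,beta=0) if n=="top" else im
    im=cv2.resize(im,None,fx=s,fy=s,interpolation=cv2.INTER_CUBIC)
    for k in range(0,w,10):
        if (x+k)%20==0: cv2.line(im,(k*s,0),(k*s,6),(0,0,255),1); cv2.putText(im,str(x+k),(k*s,16),0,.35,(0,0,255))
    for k in range(0,h,10):
        if (y+k)%20==0: cv2.line(im,(0,k*s),(6,k*s),(0,0,255),1); cv2.putText(im,str(y+k),(8,k*s+4),0,.35,(0,0,255))
    return im
def pair(a,b):
    h=max(a.shape[0],b.shape[0]);o=np.zeros((h,a.shape[1]+b.shape[1],3),np.uint8)
    o[:a.shape[0],:a.shape[1]]=a;o[:b.shape[0],a.shape[1]:]=b;return o
a=pair(crop("top",120,120,130,150,4),crop("top",380,170,70,120,4));print(a.shape);cv2.imwrite("pics/topc.png",a)
b=pair(crop("side",170,150,110,70,4),crop("side",310,260,90,120,4));print(b.shape);cv2.imwrite("pics/sidec.png",b)
```

```text
(600, 800, 3)
(480, 800, 3)
```

View pics/topc.png

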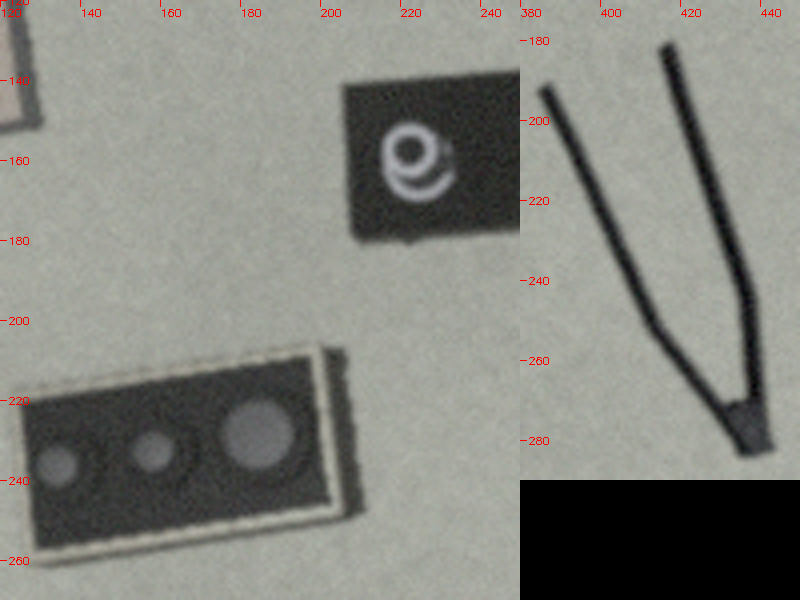

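View pics/sidec.png

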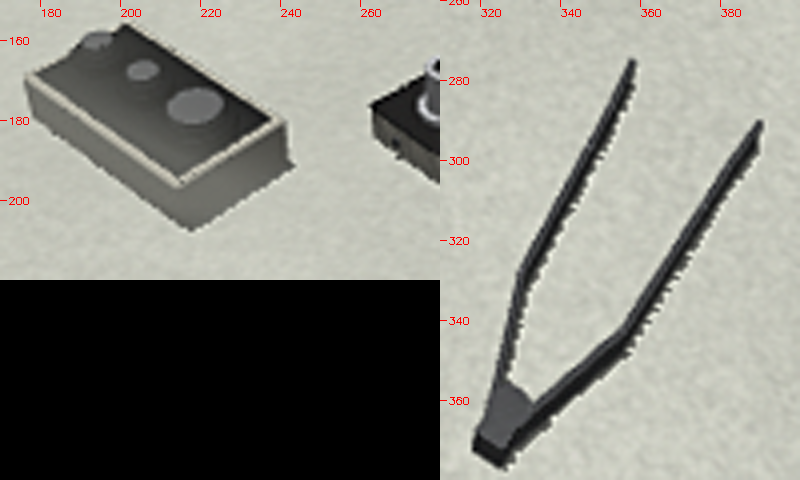

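Top crop: large key (184.1,227.9), middle (158.1,232.4), far (133.9,236.1), bushing top ring (221.9,157.4). Tongs tips (385.9,191.6) and (416.6,181.4), bends (413.4,251.4) and (436.6,242.6), rear (438.9,282.6). 
Side crop: keys (218.4,176.1), (205.4,167.1), (193.9,159.6). Tongs tips (357.6,274.6) and (389.9,290.1), bends (330.1,327.1) and (355.1,342.9), rear (323.9,370).

Create h.py:
```python
from rig import robot
import numpy as np, cv2
from scipy.spatial.transform import Rotation as R
np.set_printoptions(precision=4,suppress=True)
CM={n:robot.camera_model(n) for n in("top","side")}
def K(m): return np.array([[m["fx"],0,m["cx"]],[0,m["fy"],m["cy"]],[0,0,1]])
P={n:K(m)@np.linalg.inv(np.array(m["world_from_camera"]))[:3] for n,m in CM.items()}
def tri(a,b):
    X=cv2.triangulatePoints(P["top"],P["side"],np.array(a,float),np.array(b,float)).ravel();X=X[:3]/X[3]
    q=P["side"]@np.r_[X,1];return X,np.linalg.norm(q[:2]/q[2]-b)
def plane(n,uv,z):
    m=CM[n];T=np.array(m["world_from_camera"]);d=T[:3,:3]@np.linalg.inv(K(m))@np.r_[uv,1]
    return T[:3,3]+d*(z-T[2,3])/d[2]
def proj(n,X): q=P[n]@np.r_[X,1]; return q[:2]/q[2]
def grab(n,f,x,y,w,h,s):
    im=robot.snapshot(n)[y:y+h,x:x+w,::-1]
    cv2.imwrite(f,cv2.resize(im,None,fx=s,fy=s,interpolation=cv2.INTER_CUBIC))
```

Run:
```python
from h import *
for l,a,b,z in[("big",(184.1,227.9),(218.4,176.1),.058),("mid",(158.1,232.4),(205.4,167.1),.058),("far",(133.9,236.1),(193.9,159.6),.058),
 ("bush",(221.9,157.4),(282,167),.07),("tipL",(385.9,191.6),(357.6,274.6),.022),("tipR",(416.6,181.4),(389.9,290.1),.022),
 ("benL",(413.4,251.4),(330.1,327.1),.022),("benR",(436.6,242.6),(355.1,342.9),.022),("rear",(438.9,282.6),(323.9,370.1),.022)]:
    X,e=tri(a,b);print(l,X,round(e,2),plane("top",a,z)[:2],plane("side",b,z)[:2])
print(plane("top",(224.4,160.9),.036))
```

Run:
```python
import cv2
im=cv2.imread("pics/side0.png")[150:240,255:360]
cv2.imwrite("pics/sideb.png",cv2.resize(im,None,fx=6,fy=6,interpolation=cv2.INTER_CUBIC))
```

```text
big [0.4565 0.2419 0.0615] 0.45 [0.456  0.2432] [0.4595 0.2454]
mid [0.4471 0.2978 0.0632] 0.59 [0.4463 0.3   ] [0.4513 0.3035]
far [0.4391 0.3507 0.0623] 0.5 [0.4384 0.3528] [0.4426 0.3557]
bush [0.6136 0.1609 0.0673] 0.97 [0.6109 0.1615] [0.6141 0.1571]
tipL [ 0.5423 -0.2088  0.0218] 0.96 [ 0.5408 -0.2078] [ 0.5443 -0.2097]
tipR [ 0.5663 -0.2802  0.0223] 1.47 [ 0.5642 -0.2787] [ 0.5696 -0.2813]
benL [ 0.4064 -0.2649  0.0206] 1.06 [ 0.4048 -0.2636] [ 0.4077 -0.2664]
benR [ 0.4251 -0.3185  0.0162] 0.37 [ 0.4243 -0.3162] [ 0.4231 -0.3204]
rear [ 0.3385 -0.3196  0.0167] 1.89 [ 0.3363 -0.3162] [ 0.3398 -0.3227]
[0.6117 0.1612 0.036 ]
```

View pics/sideb.png

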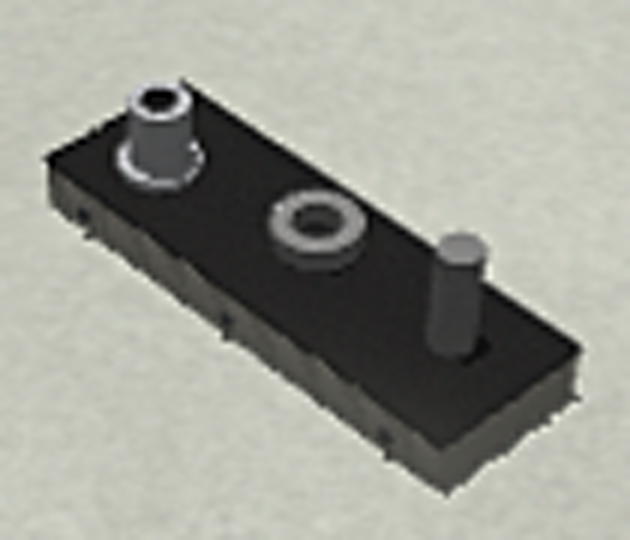

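Add to h.py:
```python
def to(x,y,z,yaw=None):
    o=robot.observe();Rm=R.from_euler("xyz",o["tcp_rot"]).as_matrix()
    d=Rm.T@(np.array([x,y,z])-o["ee_pos"])
    t=0 if yaw is None else -((yaw-o["tcp_rot"][2]+np.pi)%(2*np.pi)-np.pi)
    print("t",o["clock"],"pos",o["ee_pos"],o["tcp_rot"],"F",o["contact_force"],"w",o["gripper_width"],"delta",d,"turn",round(t,3))
```

Run:
```python
from h import *
print(tri((221.9,157.4),(281.25,166.25)),plane("side",(281.25,166.25),.07))
for c in[(206,141),(316,133),(321,171),(209,179)]:print(plane("top",c,.03))
print(plane("side",(255+.5+317/6-.5,150+218/6),.044),plane("top",(263,150),.044), plane("top",(405,130),0))
to(.457,.243,.09,2.04)
```

```text
(array([0.6119, 0.1606, 0.0711]), np.float64(0.6458885297872429)) [0.6145 0.1611 0.07  ]
[0.6612 0.206  0.03  ]
[ 0.6785 -0.0498  0.03  ]
[ 0.5881 -0.0599  0.03  ]
[0.5709 0.1968 0.03  ]
[0.6375 0.072  0.044 ] [0.6346 0.0723 0.044 ] [ 0.6941 -0.2641  0.    ]
t 0.1 pos [0.2244 0.6094 0.2304] [-3.1398  0.0001  2.7889] F [-0.8553  0.2194 -0.3281] w 0.08515508392439511 delta [-0.3448 -0.2633  0.1409] turn 0.749
```

The manual's scale: shifts go in shares of 0.75 m and turns go in shares of 2 rad. Converting my numbers, -0.345 m / 0.75 = -0.46, 0.13 m / 0.75 = 0.1733, 0.749 rad / 2 = 0.3745.

>>> {"name": "send_path", "arguments": {
  "motion": [
    {"dx":-0.46, "dy":-0.3507, "dz":0.0933, "yaw":0.3745, "aperture":0},
    {"dx":-0.46, "dy":-0.3507, "dz":0.0933, "yaw":0.3745, "aperture":0},
    {"dx":-0.46, "dy":-0.3507, "dz":0.0933, "yaw":0.3745, "aperture":0},
    {"dx":-0.46, "dy":-0.3507, "dz":0.0933, "yaw":0.3745, "aperture":0},
    {"dx":-0.46, "dy":-0.3507, "dz":0.0933, "yaw":0.3745, "aperture":0},
    {"dx":-0.46, "dy":-0.3507, "dz":0.0933, "yaw":0.3745, "aperture":0},
    {"dx":-0.46, "dy":-0.3507, "dz":0.0933, "yaw":0.3745, "aperture":0},
    {"dx":-0.46, "dy":-0.3507, "dz":0.0933, "yaw":0.3745, "aperture":0},
    {"dx":-0.46, "dy":-0.3507, "dz":0.1733, "yaw":0.3745, "aperture":0},
    {"dx":-0.46, "dy":-0.3507, "dz":0.1733, "yaw":0.3745, "aperture":0}
  ]
}}

```text
clock: 1.1
ee_pos: [0.4578, 0.2399, 0.0993]
tcp_rot: [-3.139, 0.001, 2.035]
contact_force: [0.0, -0.4, -0.5]
gripper_width: 0.0004
grip_force: 0.0
```

>>> {"name": "send_path", "arguments": {
  "motion": [
    {"aperture":0},
    {"aperture":0},
    {"aperture":0},
    {"aperture":0}
  ]
}}

```text
clock: 1.5
ee_pos: [0.4578, 0.246, 0.1027]
tcp_rot: [3.139, -0.001, 2.042]
contact_force: [-0.2, -0.5, -0.1]
gripper_width: 0.0001
grip_force: 0.0
```

```bash
python3 -c "
from h import *
to(.457,.243,.065,2.04)
grab('side','pics/s1.png',150,80,140,150,4)
to(.457,.243,.065,2.04)"
```

```text
t 1.5 pos [0.4578 0.246  0.1027] [ 3.1387 -0.0011  2.0423] F [-0.1909 -0.5087 -0.1122] w 5.7707545303416525e-05 delta [-0.0024 -0.0022  0.0377] turn 0.002
t 1.55 pos [0.4577 0.2458 0.1026] [ 3.139  -0.001   2.0421] F [-0.1598 -0.4422  0.0927] w -0.00015454355990914069 delta [-0.0022 -0.002   0.0376] turn 0.002
```

View pics/s1.png

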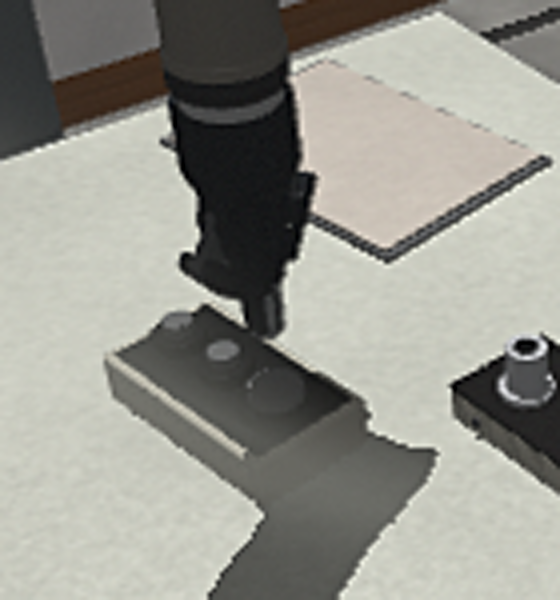

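Shut gripper stands above the large key; fingertip at about side px (216,163.5), key below it at (219,176).

Converted, 0.048 m / 0.75 = 0.064, -0.002 m / 0.75 = -0.0027.

```bash
python3 -c "
from h import *
print(proj('side',robot.observe()['ee_pos']))"
```

```text
[215.7919 163.316 ]
```

>>> {"name": "send_path", "arguments": {
  "motion": [
    {"dx":-0.0027, "dy":-0.0027, "dz":0.0267, "aperture":0},
    {"dx":-0.0027, "dy":-0.0027, "dz":0.04, "aperture":0},
    {"dx":-0.0027, "dy":-0.0027, "dz":0.0507, "aperture":0},
    {"dx":-0.0027, "dy":-0.0027, "dz":0.0547, "aperture":0},
    {"dx":-0.0027, "dy":-0.0027, "dz":0.0587, "aperture":0},
    {"dx":-0.0027, "dy":-0.0027, "dz":0.0613, "aperture":0},
    {"dx":-0.0027, "dy":-0.0027, "dz":0.064, "aperture":0},
    {"dx":-0.0027, "dy":-0.0027, "dz":0.064, "aperture":0}
  ]
}}

```text
clock: 2.35
ee_pos: [0.4564, 0.2417, 0.0558]
tcp_rot: [-3.141, -0.002, 2.04]
contact_force: [-8.8, -2.5, 21.9]
gripper_width: 0.0001
grip_force: 10.8
```

Converted, -0.04 m / 0.75 = -0.0533, -0.02 m / 0.75 = -0.0267.

>>> {"name": "send_path", "arguments": {
  "motion": [
    {"dz":-0.0267, "aperture":0},
    {"dz":-0.0533, "aperture":0},
    {"dz":-0.0533, "aperture":0},
    {"dz":-0.0533, "aperture":0}
  ]
}}

```text
clock: 2.75
ee_pos: [0.457, 0.2415, 0.0936]
tcp_rot: [3.14, -0.0, 2.04]
contact_force: [-0.6, -1.1, -0.5]
gripper_width: 0.0001
grip_force: 0.0
```

```bash
python3 -c "
from h import *
to(.4475,.3005,.070)"
```

```text
t 2.75 pos [0.457  0.2415 0.0936] [ 3.14   -0.0003  2.0398] F [-0.5871 -1.0627 -0.5102] w 0.00012418914531221788 delta [0.0569 0.0181 0.0236] turn 0
```

Converted, 0.057 m / 0.75 = 0.076, 0.04 m / 0.75 = 0.0533.

>>> {"name": "send_path", "arguments": {
  "motion": [
    {"dx":0.04, "dy":0.012, "aperture":0},
    {"dx":0.076, "dy":0.024, "aperture":0},
    {"dx":0.076, "dy":0.024, "aperture":0},
    {"dx":0.076, "dy":0.024, "dz":0.0267, "aperture":0},
    {"dx":0.076, "dy":0.024, "dz":0.0373, "aperture":0},
    {"dx":0.076, "dy":0.024, "dz":0.0427, "aperture":0},
    {"dx":0.076, "dy":0.024, "dz":0.0467, "aperture":0},
    {"dx":0.076, "dy":0.024, "dz":0.0507, "aperture":0},
    {"dx":0.076, "dy":0.024, "dz":0.0533, "aperture":0},
    {"dx":0.076, "dy":0.024, "dz":0.0533, "aperture":0}
  ]
}}

```text
clock: 3.75
ee_pos: [0.4465, 0.2995, 0.0558]
tcp_rot: [-3.139, -0.001, 2.039]
contact_force: [-7.6, -5.4, 21.0]
gripper_width: -0.0
grip_force: 10.7
```

Converted, -0.08 m / 0.75 = -0.1067, -0.05 m / 0.75 = -0.0667.

>>> {"name": "send_path", "arguments": {
  "motion": [
    {"dz":-0.0267, "aperture":0},
    {"dz":-0.0667, "aperture":0},
    {"dz":-0.1067, "aperture":0},
    {"dz":-0.1067, "aperture":0},
    {"dz":-0.1067, "aperture":0.085}
  ]
}}

```text
clock: 4.25
ee_pos: [0.4476, 0.3007, 0.1341]
tcp_rot: [3.139, -0.001, 2.04]
contact_force: [0.0, 0.4, -0.7]
gripper_width: 0.0137
grip_force: 0.0
```

```bash
python3 -c "
from h import *
to(.455,-.279,.13,.328)"
```

```text
t 4.25 pos [0.4476 0.3007 0.1341] [ 3.1388 -0.0009  2.0396] F [ 0.032   0.4392 -0.6778] w 0.013721969439577632 delta [-0.5205 -0.2554  0.0029] turn 1.712
```

Converted, -0.52 m / 0.75 = -0.6933, -0.255 m / 0.75 = -0.34, 1.712 rad / 2 = 0.856.

>>> {"name": "send_path", "arguments": {
  "motion": [
    {"dx":-0.6933, "dy":-0.34, "yaw":0.856, "aperture":0.085},
    {"dx":-0.6933, "dy":-0.34, "yaw":0.856, "aperture":0.085},
    {"dx":-0.6933, "dy":-0.34, "yaw":0.856, "aperture":0.085},
    {"dx":-0.6933, "dy":-0.34, "yaw":0.856, "aperture":0.085},
    {"dx":-0.6933, "dy":-0.34, "yaw":0.856, "aperture":0.085},
    {"dx":-0.6933, "dy":-0.34, "yaw":0.856, "aperture":0.085},
    {"dx":-0.6933, "dy":-0.34, "yaw":0.856, "aperture":0.085},
    {"dx":-0.6933, "dy":-0.34, "yaw":0.856, "aperture":0.085},
    {"dx":-0.6933, "dy":-0.34, "yaw":0.856, "aperture":0.085},
    {"dx":-0.6933, "dy":-0.34, "yaw":0.856, "aperture":0.085}
  ]
}}

```text
clock: 5.25
ee_pos: [0.4526, -0.2013, 0.1324]
tcp_rot: [-3.141, 0.001, 0.534]
contact_force: [2.0, -0.1, -0.6]
gripper_width: 0.0851
grip_force: 0.0
```

>>> {"name": "send_path", "arguments": {
  "motion": [
    {"dx":-0.16, "yaw":0.1, "aperture":0.085},
    {"dx":-0.16, "yaw":0.1, "aperture":0.085},
    {"dx":-0.16, "yaw":0.1, "aperture":0.085}
  ]
}}

```text
clock: 5.55
ee_pos: [0.345, -0.2633, 0.1318]
tcp_rot: [-3.139, 0.004, 0.333]
contact_force: [-0.2, 0.2, 0.4]
gripper_width: 0.0851
grip_force: 0.0
```

```bash
python3 -c "
from h import *
to(.455,-.279,.13,.328)"
```

```text
t 5.55 pos [ 0.345  -0.2633  0.1318] [-3.1395  0.0038  0.3326] F [-0.2387  0.2015  0.3771] w 0.08512131501185449 delta [0.0989 0.0508 0.0014] turn 0.005
```

Converted, 0.099 m / 0.75 = 0.132, 0.05 m / 0.75 = 0.0667, 0.005 rad / 2 = 0.0025.

>>> {"name": "send_path", "arguments": {
  "motion": [
    {"dx":0.0667, "dy":0.0333, "yaw":0.0025, "aperture":0.085},
    {"dx":0.132, "dy":0.0667, "yaw":0.0025, "aperture":0.085},
    {"dx":0.132, "dy":0.0667, "yaw":0.0025, "aperture":0.085},
    {"dx":0.132, "dy":0.0667, "yaw":0.0025, "aperture":0.085},
    {"dx":0.132, "dy":0.0667, "yaw":0.0025, "aperture":0.085},
    {"dx":0.132, "dy":0.0667, "yaw":0.0025, "aperture":0.085}
  ]
}}

```text
clock: 6.15
ee_pos: [0.4585, -0.2753, 0.1329]
tcp_rot: [-3.14, 0.001, 0.333]
contact_force: [-0.1, 0.1, 0.1]
gripper_width: 0.0851
grip_force: 0.0
```

```bash
python3 -c "
from h import *
to(.455,-.279,.04,.328)
grab('side','pics/s2.png',270,200,140,180,3)
im=robot.snapshot('top')[160:300,340:480,::-1]
im=cv2.resize(im,None,fx=3.6,fy=3.6); s=cv2.imread('pics/s2.png'); s=cv2.resize(s,(392,504)); im=cv2.resize(im,(400,504) if 0 else (504,504))
im=cv2.resize(im,(400,400)); c=np.zeros((504,792,3),np.uint8); c[:400,:400]=im*1; c[:,400:]=s; cv2.imwrite('pics/c2.png',c)"
```

```text
t 6.15 pos [ 0.4585 -0.2753  0.1329] [-3.14    0.0009  0.3333] F [-0.0748  0.0825  0.132 ] w 0.08510618505592302 delta [-0.0044  0.0025  0.0929] turn 0.005
```

View pics/c2.png

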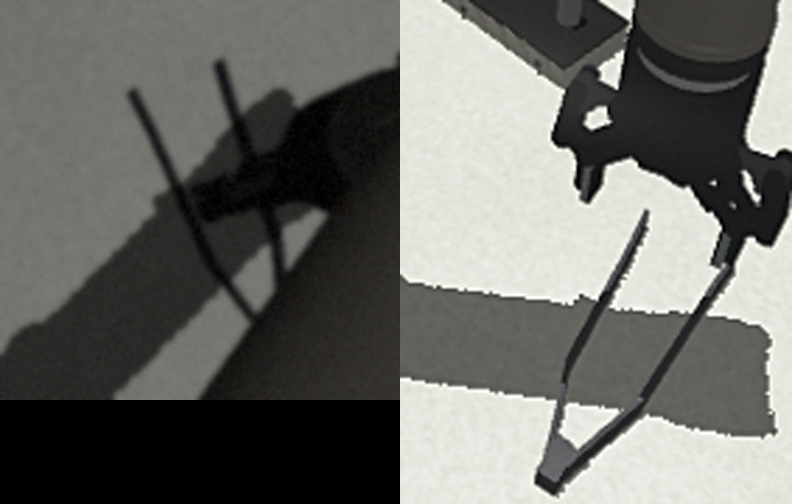

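Side view shows the open fingers straddling the tongs' arms along the grip line (fingertips around crop (587,190) and (720,260), arms between). Descending.

Converted, 0.132 m / 0.75 = 0.176, 0.04 m / 0.75 = 0.0533, 0.005 rad / 2 = 0.0025.

>>> {"name": "send_path", "arguments": {
  "motion": [
    {"dx":-0.006, "dy":0.0033, "dz":0.0533, "yaw":0.0025, "aperture":0.085},
    {"dx":-0.006, "dy":0.0033, "dz":0.1067, "yaw":0.0025, "aperture":0.085},
    {"dx":-0.006, "dy":0.0033, "dz":0.1333, "yaw":0.0025, "aperture":0.085},
    {"dx":-0.006, "dy":0.0033, "dz":0.1533, "yaw":0.0025, "aperture":0.085},
    {"dx":-0.006, "dy":0.0033, "dz":0.1667, "yaw":0.0025, "aperture":0.085},
    {"dx":-0.006, "dy":0.0033, "dz":0.176, "yaw":0.0025, "aperture":0.085},
    {"dx":-0.006, "dy":0.0033, "dz":0.176, "yaw":0.0025, "aperture":0.085},
    {"dx":-0.006, "dy":0.0033, "dz":0.176, "yaw":0.0025, "aperture":0.085}
  ]
}}

```text
clock: 7.05
ee_pos: [0.4577, -0.2797, 0.002]
tcp_rot: [3.141, -0.001, 0.33]
contact_force: [0.7, 0.8, -1.0]
gripper_width: 0.0854
grip_force: 0.0
```

```bash
python3 -c "
from h import *
to(.455,-.279,.001,.328)"
```

```text
t 7.05 pos [ 0.4577 -0.2797  0.002 ] [ 3.1406 -0.0011  0.3299] F [ 0.7475  0.7869 -1.0062] w 0.08542710976273911 delta [-0.0023 -0.0015  0.001 ] turn 0.002
```

Converted, -0.0023 m / 0.75 = -0.0031, -0.0015 m / 0.75 = -0.002.

>>> {"name": "send_path", "arguments": {
  "motion": [
    {"dx":-0.0031, "dy":-0.002, "aperture":0.07},
    {"dx":-0.0031, "dy":-0.002, "aperture":0.062},
    {"dx":-0.0031, "dy":-0.002, "aperture":0.056},
    {"dx":-0.0031, "dy":-0.002, "aperture":0.054},
    {"dx":-0.0031, "dy":-0.002, "aperture":0.054},
    {"dx":-0.0031, "dy":-0.002, "aperture":0.054}
  ],
  "clamp_n": 50
}}

```text
clock: 7.65
ee_pos: [0.4559, -0.2799, 0.0035]
tcp_rot: [3.139, -0.004, 0.328]
contact_force: [-0.5, 1.7, 12.4]
gripper_width: 0.0542
grip_force: 12.9
```

```bash
python3 -c "
from h import *
to(.455,-.279,.001,.328)"
```

```text
t 7.65 pos [ 0.4559 -0.2799  0.0035] [ 3.1394 -0.0035  0.3283] F [-0.4903  1.6816 12.3515] w 0.05418557625107956 delta [-0.0006 -0.0011  0.0025] turn 0.0
```

Converted, -0.14 m / 0.75 = -0.1867, -0.11 m / 0.75 = -0.1467.

>>> {"name": "send_path", "arguments": {
  "motion": [
    {"dz":-0.0067, "aperture":0.054},
    {"dz":-0.0267, "aperture":0.054},
    {"dz":-0.0667, "aperture":0.054},
    {"dz":-0.1067, "aperture":0.054},
    {"dz":-0.1467, "aperture":0.054},
    {"dz":-0.1867, "aperture":0.054},
    {"dz":-0.1867, "aperture":0.054},
    {"dz":-0.1867, "aperture":0.054},
    {"dz":-0.1867, "aperture":0.054}
  ],
  "clamp_n": 50
}}

```text
clock: 8.55
ee_pos: [0.4535, -0.2777, 0.1403]
tcp_rot: [-3.14, 0.001, 0.33]
contact_force: [-0.2, -0.9, -1.7]
gripper_width: 0.0544
grip_force: 8.8
```

```bash
python3 -c "
from h import *
to(.455,-.279,.15,.328)
a=robot.snapshot('side')[190:390,270:420,::-1]; b=robot.snapshot('top')[150:300,340:480,::-1]
c=np.zeros((600,800,3),np.uint8); c[:,:450]=cv2.resize(a,(450,600)); b=cv2.resize(b,(350,375)); c[:375,450:]=cv2.convertScaleAbs(b,alpha=1.6); cv2.imwrite('pics/c3.png',c)"
```

```text
t 8.55 pos [ 0.4535 -0.2777  0.1403] [-3.1396  0.0014  0.3301] F [-0.2117 -0.8786 -1.7171] w 0.0544031745464796 delta [ 0.001   0.0017 -0.0097] turn 0.002
```

View pics/c3.png

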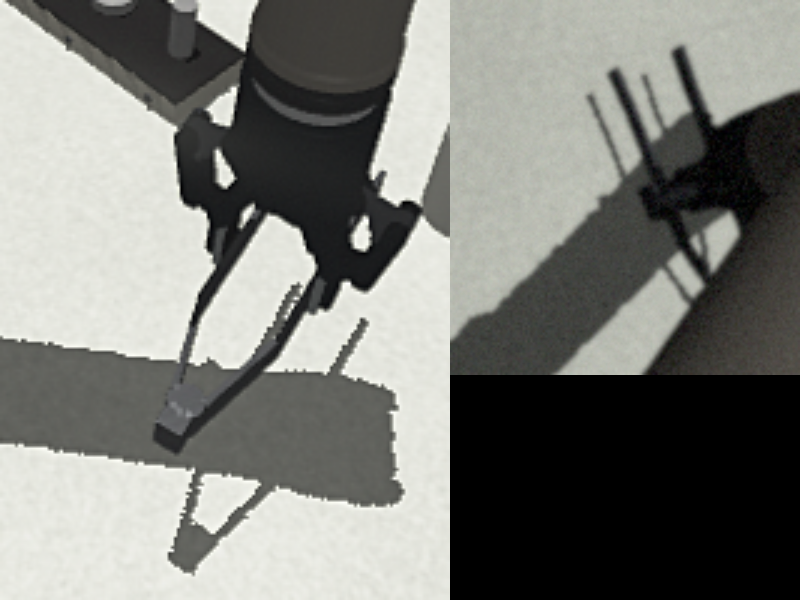

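Tongs are off the table, hanging level-looking between the fingers. In the top crop the jaw tips are at px (405.6,178) and (431.6,169.2); in the side view the right tip is at (396.7,248.3) and the rear top edge at (327,332).

```bash
python3 -c "
from h import *
p=robot.observe()['ee_pos']
print(plane('top',(405.6,178),.159),plane('top',(431.6,169.2),.159),tri((431.6,169.2),(396.7,248.3)))
d=np.array([np.cos(.33),np.sin(.33),0])
print(p+.108*d,p-.127*d,plane('side',(327,332.3),.159))
to(.6125-.091*d[0],.161-.091*d[1],.16)"
```

```text
[ 0.5429 -0.2159  0.159 ] [ 0.5603 -0.2677  0.159 ] (array([ 0.5622, -0.2698,  0.1548]), np.float64(0.7667696009771949))
[ 0.5557 -0.243   0.14  ] [ 0.3333 -0.3191  0.14  ] [ 0.3364 -0.3188  0.159 ]
t 8.65 pos [ 0.4535 -0.278   0.14  ] [-3.1397  0.002   0.3298] F [-0.4394  0.5361 -1.7523] w 0.054171273612576516 delta [ 0.2016 -0.3638 -0.0197] turn 0
```

Converted, -0.363 m / 0.75 = -0.484, 0.203 m / 0.75 = 0.2707.

>>> {"name": "send_path", "arguments": {
  "motion": [
    {"dx":0.0267, "dy":-0.048, "aperture":0.054},
    {"dx":0.0533, "dy":-0.0973, "aperture":0.054},
    {"dx":0.0813, "dy":-0.1453, "aperture":0.054},
    {"dx":0.108, "dy":-0.1933, "aperture":0.054},
    {"dx":0.136, "dy":-0.2427, "aperture":0.054},
    {"dx":0.1627, "dy":-0.2907, "aperture":0.054},
    {"dx":0.1893, "dy":-0.3387, "aperture":0.054},
    {"dx":0.216, "dy":-0.3867, "aperture":0.054},
    {"dx":0.244, "dy":-0.436, "aperture":0.054},
    {"dx":0.2707, "dy":-0.484, "aperture":0.054}
  ]
}}

```text
clock: 9.65
ee_pos: [0.5284, 0.1322, 0.1403]
tcp_rot: [3.141, 0.002, 0.33]
contact_force: [1.2, -0.8, -0.8]
gripper_width: 0.0541
grip_force: 8.8
```

>>> {"name": "send_path", "arguments": {
  "motion": [
    {"aperture":0.054},
    {"aperture":0.054},
    {"aperture":0.054}
  ]
}}

```text
clock: 9.95
ee_pos: [0.5283, 0.1288, 0.1407]
tcp_rot: [3.141, 0.002, 0.328]
contact_force: [-0.1, -0.6, -1.1]
gripper_width: 0.054
grip_force: 8.8
```

```bash
python3 -c "
from h import *
to(.528,.131,.10,.33)
a=robot.snapshot('side')[90:240,220:360,::-1]; b=robot.snapshot('top')[110:250,160:300,::-1]
c=np.zeros((450,800,3),np.uint8); c[:,:420]=cv2.resize(a,(420,450)); b=cv2.resize(b,(380,380)); c[:380,420:]=cv2.convertScaleAbs(b,alpha=1.6); cv2.imwrite('pics/c4.png',c)"
```

```text
t 9.95 pos [0.5283 0.1288 0.1407] [3.1407 0.0017 0.3278] F [-0.0817 -0.6379 -1.092 ] w 0.054049175651483095 delta [ 0.0005 -0.0022  0.0407] turn -0.002
```

View pics/c4.png

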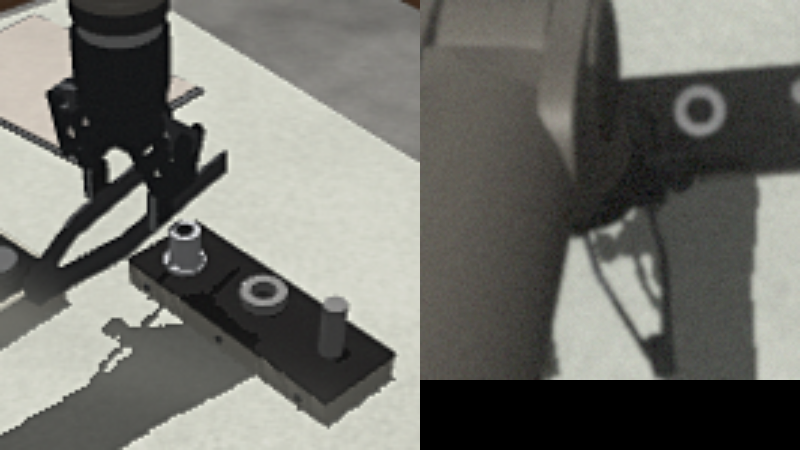

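Converted, 0.036 m / 0.75 = 0.048, 0.02 m / 0.75 = 0.0267.

```bash
python3 -c "
from h import *
print(proj('side',(.6394,.1378,.158)))"
```

```text
[294.0038 140.23  ]
```

>>> {"name": "send_path", "arguments": {
  "motion": [
    {"dy":-0.0013, "dz":0.0267, "aperture":0.054},
    {"dy":-0.0027, "dz":0.048, "aperture":0.054},
    {"dy":-0.0027, "dz":0.048, "aperture":0.054},
    {"dy":-0.0027, "dz":0.048, "aperture":0.054}
  ]
}}

```text
clock: 10.45
ee_pos: [0.5281, 0.1318, 0.1051]
tcp_rot: [3.141, 0.001, 0.329]
contact_force: [-0.3, -0.4, -1.3]
gripper_width: 0.0543
grip_force: 8.8
```

```bash
python3 -c "
from h import *
to(.528,.131,.049,.33)
a=robot.snapshot('side')[120:200,240:340,::-1]
cv2.imwrite('pics/c5.png',cv2.resize(a,None,fx=7,fy=7,interpolation=cv2.INTER_CUBIC))"
```

```text
t 10.45 pos [0.5281 0.1318 0.1051] [3.1413 0.0008 0.3289] F [-0.319  -0.4107 -1.3247] w 0.05430849896250757 delta [-0.0003  0.0007  0.0561] turn -0.001
```

View pics/c5.png

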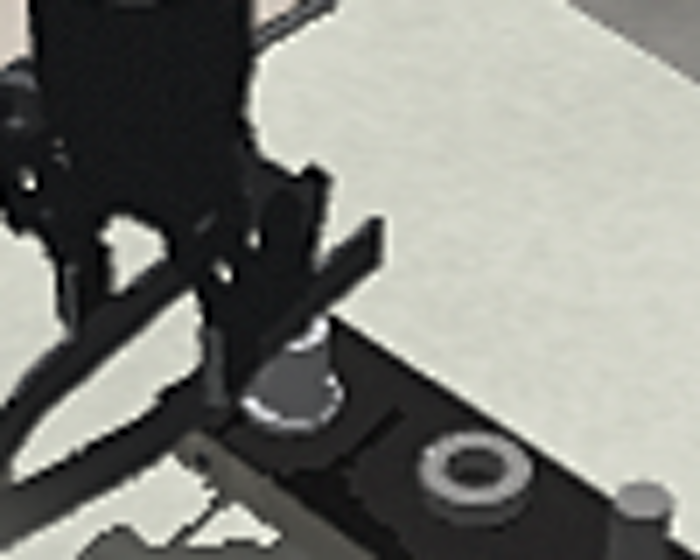

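The near arm's tip is at px (294.4,151), where the model puts it; the bushing lies below and between the jaws. Lowering, watching the force.

Converted, 0.036 m / 0.75 = 0.048, 0.03 m / 0.75 = 0.04.

```bash
python3 -c "
from h import *
print(proj('side',(.6392,.1408,.1225)))"
```

```text
[292.9976 150.893 ]
```

>>> {"name": "send_path", "arguments": {
  "motion": [
    {"dy":0.0013, "dz":0.016, "aperture":0.054},
    {"dy":0.0013, "dz":0.0293, "aperture":0.054},
    {"dy":0.0013, "dz":0.04, "aperture":0.054},
    {"dy":0.0013, "dz":0.048, "aperture":0.054},
    {"dy":0.0013, "dz":0.048, "aperture":0.054}
  ]
}}

```text
clock: 11.0
ee_pos: [0.5278, 0.1313, 0.0682]
tcp_rot: [3.141, 0.002, 0.33]
contact_force: [0.7, 0.0, -1.6]
gripper_width: 0.0546
grip_force: 8.8
```

>>> {"name": "send_path", "arguments": {
  "motion": [
    {"dz":0.008, "aperture":0.054},
    {"dz":0.0147, "aperture":0.054},
    {"dz":0.0213, "aperture":0.054},
    {"dz":0.0267, "aperture":0.054},
    {"dz":0.0267, "aperture":0.054},
    {"dz":0.0267, "aperture":0.054}
  ]
}}

```text
clock: 11.6
ee_pos: [0.5286, 0.1315, 0.0493]
tcp_rot: [-3.142, -0.0, 0.33]
contact_force: [0.3, 0.0, -0.5]
gripper_width: 0.0544
grip_force: 8.8
```

```bash
python3 -c "
from h import *
to(.528,.131,.049,.33)
a=robot.snapshot('side');cv2.imwrite('pics/low.png',a[:,:,::-1])"
```

```text
t 11.6 pos [0.5286 0.1315 0.0493] [-3.1415 -0.0001  0.3298] F [ 0.288   0.0281 -0.5011] w 0.054433919184875085 delta [-0.0008  0.0003  0.0003] turn -0.0
```

>>> {"name": "send_path", "arguments": {
  "motion": [
    {"aperture":0.052},
    {"aperture":0.05},
    {"aperture":0.048},
    {"aperture":0.047},
    {"aperture":0.047}
  ],
  "clamp_n": 45
}}

```text
clock: 12.15
ee_pos: [0.5286, 0.1315, 0.0493]
tcp_rot: [-3.141, -0.0, 0.33]
contact_force: [0.1, 1.0, -1.4]
gripper_width: 0.047
grip_force: 11.5
```

>>> {"name": "send_path", "arguments": {
  "motion": [
    {"aperture":0.046},
    {"aperture":0.045},
    {"aperture":0.044},
    {"aperture":0.043},
    {"aperture":0.042}
  ],
  "clamp_n": 45
}}

```text
clock: 12.65
ee_pos: [0.5285, 0.1316, 0.0493]
tcp_rot: [-3.141, 0.0, 0.33]
contact_force: [-0.5, 0.8, -1.0]
gripper_width: 0.0427
grip_force: 40.5
```

>>> {"name": "send_path", "arguments": {
  "motion": [
    {"aperture":0.035},
    {"aperture":0.03},
    {"aperture":0.03},
    {"aperture":0.03}
  ],
  "clamp_n": 45
}}

```text
clock: 13.05
ee_pos: [0.5286, 0.1316, 0.0493]
tcp_rot: [-3.141, -0.0, 0.33]
contact_force: [-0.2, 0.5, -1.6]
gripper_width: 0.0427
grip_force: 47.2
```

Fingers stopped at 42.7 mm with the force rising from 11 to 47 N, so the jaws are on the 30 mm body. Lifting.

Converted, -0.1 m / 0.75 = -0.1333, -0.093 m / 0.75 = -0.124.

>>> {"name": "send_path", "arguments": {
  "motion": [
    {"dz":-0.004, "aperture":0.03},
    {"dz":-0.0107, "aperture":0.03},
    {"dz":-0.024, "aperture":0.03},
    {"dz":-0.044, "aperture":0.03},
    {"dz":-0.0667, "aperture":0.03},
    {"dz":-0.0893, "aperture":0.03},
    {"dz":-0.1093, "aperture":0.03},
    {"dz":-0.124, "aperture":0.03},
    {"dz":-0.1333, "aperture":0.03},
    {"dz":-0.1333, "aperture":0.03}
  ],
  "clamp_n": 45
}}

```text
clock: 14.05
ee_pos: [0.5291, 0.1317, 0.1503]
tcp_rot: [-3.141, -0.002, 0.33]
contact_force: [-0.6, 0.1, -2.3]
gripper_width: 0.0425
grip_force: 47.2
```

>>> {"name": "send_path", "arguments": {
  "motion": [
    {"aperture":0.03},
    {"aperture":0.03},
    {"aperture":0.03},
    {"aperture":0.03}
  ]
}}

```text
clock: 14.45
ee_pos: [0.5283, 0.1314, 0.1489]
tcp_rot: [3.141, 0.001, 0.33]
contact_force: [0.5, -0.5, -1.6]
gripper_width: 0.0422
grip_force: 47.2
```

```bash
python3 -c "
from h import *
to(.528,.131,.149,.33)
a=robot.snapshot('side')[:,:,::-1];cv2.imwrite('pics/high.png',a)
for z in(.03,.13):print(proj('side',(.6125,.161,z)),proj('side',(.6125,.161,z+.04)))
l=cv2.imread('pics/low.png');s=cv2.imread('pics/side0.png')
# bright-metal pixels in the bushing's old and new place; difference at the bystanders
f=lambda im,x,y,w,h:int((im[y:y+h,x:x+w].min(2)>165).sum())
print('old place bright',f(s,272,160,20,24),f(a,272,160,20,24))
d=cv2.absdiff(a,s).max(2)
print('collar',d[178:198,298:318].mean(),'pin',d[186:212,324:338].mean(),'oiler',d[210:272,410:450].mean())
print(a[120:165:2,268:300:2].mean(2).astype(int))"
```

```text
t 14.45 pos [0.5283 0.1314 0.1489] [3.1414 0.0008 0.3297] F [ 0.4653 -0.4595 -1.5506] w 0.042203501466652554 delta [-0.0004  0.0002 -0.0001] turn -0.0
[280.7788 177.6834] [280.7076 166.5401]
[280.5936 148.7002] [280.5124 135.9844]
old place bright 142 125
collar 4.5325 pin 4.8791208791208796 oiler 7.520161290322581
[[ 23  23  22  46 207 194 200 112  96  68 178 209 208 201 204 206]
 [ 22  22  24  14 129 192  51  96  68 229 214 204 208 203 202 202]
 [ 24  24  22  38  18 110  56 155 213 206 205 210 207 204 202 203]
 [ 25  22  23  38  39 117 228 212 211 209 206 206 203 202 201 203]
 [ 23  25  22  33  37  23 146 228 110 220 209 209 207 206 208 208]
 [ 22  24  18  55  35  37  33  27  22  33 215 207 207 206 200 200]
 [ 24  24  12 238  28  36  19  34  34  70 215 207 203 200 205 206]
 [ 23  20  18 13
[... 356 characters left out ...]
  33  28  63 215 205 205 204]
 [ 23  22  23  26  24  22  25  27  34  30  62 224 205 206 204 201]
 [ 25  22  22  23  25  20  26  35  31  44  86 214 203 204 200 202]
 [ 21  21  23  22  21  30  34  31  83  77  97 211 203 207 204 207]
 [ 54  23  23  21  31  33  24  62  74 101 218 198 202 204 204 202]
 [ 62  20  21  23  32  24 158 219 215 210 203 207 206 203 200 203]
 [ 61  20  23  22  23 154 209 204 206 201 204 198 202 206 207 204]
 [ 65  19  19  19 190 210 204 206 205 202 202 204 205 201 204 203]
 [ 66  13  29 183 207 200 203 201 202 207 204 202 204 200 207 208]
 [ 63  54 232 201 204 203 203 207 217 208 202 197 201 201 201 205]
 [ 66 224 203 201 204 203 209 209   5  65 216 211 204 209 210 205]]
```

```bash
python3 -c "
import cv2
for n in('side0','low','high'):
    a=cv2.imread(f'pics/{n}.png').mean(2).astype(int); print(n);print(a[158:186:2,266:300:2])"
```

```text
side0
[[192 194 193 192 193 192 193 192 196 195 191 192 195 195 191 194 193]
 [194 193 192 188 190 193 189 192 191 193 197 194 192 193 190 196 197]
 [192 188 190 199 189 194 193 195 196 202 195 191 188 191 192 191 195]
 [192 192 196 191 191 195 193 153 162 187  50 205 201 193 199 198 195]
 [187 192 193 192 192 162  90  18  17  87 202  12 169 206 195 197 196]
 [197 192 191 195 200  82 212  63  86 214  89  33  26  63 211 196 192]
 [188 193 202  92  19  59  73  63  63  68  68  35  36  33  16 166 203]
 [199 198  11  29  31  67  80  76  78  76  68  30  35  36  34  28  64]
 [  8  30  33  36  61 142  78  77  77  75 114  37  35  36  35  34  33]
 [ 35  36  35  32  95 130  75  76  78  75  67 163  32  35  36  35  36]
 [ 29  36  35  35  43 203 112  70  75  74  99  47  34  35  33  36  34]
 [ 85  24  36  35  30  60 104 147 149 107  69  32  32  36  34  35  36]
 [ 80  82  33  32  34  33  29  40  24  28  33  34  34  34  36  33  35]
 [ 68  63  74  46  29  35  36  34  36  37  36  35  33  32  35  35  33]]
low
[[ 23  24  23  22  18  35 217 205 207 207 204 203 205 205 202 205 205]
 [ 24  24  23  23  34  2
[... 1199 characters left out ...]
204 202 200 207 207 110  28  38  34  14 178 216 204 208 206]
 [226 203 201 205 211 102  20  34  36  38  36  37  29  67 221 207 202]
 [198 203 213  97  22  35  36  37  36  37  37  38  38  34  17 176 214]
 [209 207  13  32  36  38  37  38  37  39  38  37  38  37  39  29  66]
 [  8  31  35  38  38  38  36  37  39  18  17  39  38  36  37  38  32]
 [ 36  38  37  37  38  36  37  37  16  19  18  19  19  38  39  39  37]
 [ 30  37  37  36  37  37  35  19  17  20  19  19  24  22  15  24  36]
 [ 89  26  37  36  36  38  15  20  22  17  21  22  22  20  20  39  37]
 [ 83  87  35  35  40  17  23  37  21  18  21  23  19  23  39  37  34]
 [ 71  68  78  49  14  39  40  40  38  40  41  18  25  38  38  36  34]]
```

The bushing's old place is now bare shelf. Grey flange pixels under the jaws sit at about (285,150), where the model puts the foot at 10 cm, and the bystanders are unchanged. Handing in.

```bash
python3 -c "
from rig import robot
print(robot.hand_in())"
```

```text
the job is handed in; nothing more can be done
None
```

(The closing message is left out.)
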